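# Turn the leaf of the filament sample board

### The arm

A 6-joint arm with a two-finger parallel gripper is mounted at the origin on the work surface. World frame = base frame: x ahead of the robot, y to its left, z up, the work surface at z = 0. Lengths are in m, angles in degrees, forces in N, time in s.
With the tool pointing down it reaches from about 0.375 to 0.75 m from the base axis. Payload 9 kg.
Tool frame: the origin (TCP) lies where the fingers leave the gripper's body, on its centre line; the fingertips stand 73 mm ahead of it and the grasp point (between the pads) lies 54 mm ahead of it (robot.tip_reach is the distance from the TCP to the fingertips, in m); z points along the fingers, y is the line along which they close (so a half turn about z gives the same grasp; the last joint's range is limited). The gripper opens to 85 mm and grips with 20 to 120 N. Pads are 22 mm wide; open, the fingers measure 114 mm over their backs; the gripper's body (76 mm by 85 mm) begins 54 mm behind the grasp point. The pads swing forward as they close: fully open they stand 13 mm farther back than shut.
Start: joints at [-89.25, 5.964, 5.575, 89.605, 0, 77.527], TCP at [0.137, -0.584, 0.304] pointing down, gripper open.
Joint ranges: [-171.21, 171.21], [-48.23, 106.86], [-62.78, 66.21], [-105.2, 120.99], [-86.42, 89.51], [-180, 180]. Speed limits (degrees/s): [127.2, 127.2, 147.25, 180, 180, 180].

### API

Orientations are given as [roll, pitch, yaw] about the fixed x, y, z axes, in that order (R = Rz(yaw) Ry(pitch) Rx(roll)).
In Python, from plant import robot gives the robot as it stands. Calls block until the motion is done:
- robot.move_pose(position, orientation): joint-space move of the TCP to a pose.
- robot.line_to(position, vel=0.15, rotation=None, guard=None): straight line of the TCP; rotation=None keeps the orientation; vel is the mean speed in m/s. With guard (N) it stops when the force on the tool has changed by that much, and returns True; else False.
- robot.goto_joints(angles): joint-space move.
- robot.set_gripper(opening): finger opening in m; the grip force is fixed at half the most; returns when the fingers have stopped.
- robot.pause(seconds).
- robot.ik(position, orientation): joint angles nearest the present ones, or None.
- robot.observe(): the state.
- robot.grab_frame(name): name is "side" or "top"; returns the picture (384x512x3 uint8, blue, green, red); there is no depth.
- robot.get_calibration(name): a dict with "vertical_fov" (degrees; the focal length in pixels is half the picture's height over the tangent of half this angle, whatever the lens; pixels are square), "cx", "cy" (the principal point, pixels), "rvec" (rotation vector, rad) and "tvec" (3), from world to camera coordinates, as OpenCV has them. Camera axes: x right, y down, z forward; pixel columns grow to the right and rows downward; lengths in m; the calibration is good to about 2 mm. A picture is of the moment at which its call begins. get_calibration takes no time and is no camera call.
A pose or a line that the arm cannot do raises robot.IKError and nothing moves.
- robot.job_done(): hands the job in; it is judged then, once.
The state is a dict: "time": time; "q": joint angles; "qvel": joint speeds; "joint_torque": joint torques, N m; "tool_pos": TCP position; "tcp_rot": TCP orientation; "ft_force": force on the tool from outside, world axes, zero at the start; "torque": the same for the moment, N m; "gripper_width": finger opening in m; "gripper_force": force on a finger pad.
Only numpy, scipy, OpenCV 4.12 (cv2) and the standard library are available. Lean on these libraries where they do the work, as an engineer would, in place of code of your own. Each camera call takes 0.05 s, during which the arm holds its last target. There are 200 camera calls.

### The job

The hinged leaf of the filament sample board has been left standing half open. Push it over its spine with your fingertips, without pinching it, and press it down until it lies flat on the empty white page at the other side of the spine. Leave the spool, the glue stick, the scraper and the gear where they are.

Things in the scene. Friction and masses are not known exactly. Their poses are not given: they have to be found in the camera images.
- board: grey board fixed to the bench, 150 (its x) x 270 (its y) x 12 mm; origin: centre of its underside. The spine runs along its x above the middle, between two black blocks (10 x 18 mm, up to 25 mm above the bench) at x = -68 and +68 mm. The page at -y carries small colour chips; the page at +y is plain white: the leaf must end there
- spine (a point): middle of the spine axis, 18 mm above the bench over the board's centre; axes as the board's
- leaf_edge (a point): middle of the free edge of the leaf, in its mid-plane, 108 mm from the spine axis; moves with the leaf. The leaf: a rigid white plate, 116 mm along the spine, 4 to 108 mm out from the axis, 6 mm thick (9 mm over its coloured faces), centred on the axis. Axes: x along the spine, -y outwards from the spine, z out of the blue face
- leaf (a joint): angle of the leaf about the spine, rad: 0 flat on the page at the board's -y side, 1.571 upright, 3.142 (end stop) flat on the white page at the +y side; starts at 0.55 to 0.95. Stiff hinge (0.1 N m friction): the leaf stays where it is left, neither falls nor springs back, and needs 1 to 2 N at its free edge. Lying flat, its top is 22.5 mm above the bench
- spool: loose small filament spool lying flat, black flanges and white winding, 90 mm diameter, 40 mm high, origin: centre of its underside; stands beyond the board's +x edge
- glue: loose upright glue stick, white with orange cap, 32 mm diameter, 90 mm high, origin: centre of its underside; stands beyond the board's +x edge
- scraper: loose scraper with orange handle lying on the bench, 180 mm long along its x, 65 mm wide at its steel blade (+x end), 20 mm high, origin on its underside near the middle; lies beyond the board's +y edge, roughly along the spine's direction
- gear: loose printed blue gear, 66 mm diameter, 26 mm high with its hub, origin: centre of its underside; beyond the board's -x edge, at its +y side
- blue_face (a point): middle of the surface of the blue sheet with four chips on the side of the leaf that faces up at the start; 106 mm along the spine x 90 mm, stopping 4.5 mm short of the free edge. The point is 58.5 mm out from the spine axis and turns with the leaf; axes as the leaf's
- orange_face (a point): middle of the surface of the orange sheet with four chips on the other side of the leaf (below at the start, on top at the end); 106 mm along the spine x 90 mm, stopping 4.5 mm short of the free edge. The point is 58.5 mm out from the spine axis and turns with the leaf; axes as the leaf's
Things that resemble listed ones, but are neither listed nor needed, are in the scene too. Several things look just like the glue: the one meant starts farthest to the robot's left.

How it is judged:
By the outcome, as a careful person would: the job done as asked, in the order asked, and still so for the second after the job is handed in, with the robot touching nothing.
It also fails if it takes over 38 s, if anything falls off the work surface, if the arm or the gripper's body presses on something with over 40 N, if the wrist force passes 120 N, or if a joint passes its speed limit or range.

## Working session

There is one attempt and no reset: what is moved stays moved. The work goes in short steps, each a Python script; the robot and the scene stay as the last script left them, time stands still between calls to the robot, and variables do not carry over. Pictures are saved under pics/ and viewed, at most 10 in all, crops included, and the job is handed in when it is done.

```bash
ls; mkdir -p pics; python3 - <<'E'
from plant import robot
import cv2
for n in("top","side"):
    cv2.imwrite(f"pics/{n}0.png",cv2.resize(robot.grab_frame(n),(800,600),interpolation=cv2.INTER_CUBIC)); print(n,robot.get_calibration(n))
print(robot.observe()['time'],robot.tip_reach)
E
```

```text
pics
top {'vertical_fov': 42.83335610781589, 'cx': 258.26661765950985, 'cy': 182.87511910905886, 'rvec': array([ 2.12678305, -2.10692757,  0.20133188]), 'tvec': array([0.04840356, 0.60287981, 1.14210538])}
side {'vertical_fov': 55.70227040903617, 'cx': 263.33315344215924, 'cy': 188.22500184331506, 'rvec': array([ 0.75201815, -2.64833678,  1.02244924]), 'tvec': array([0.52419082, 0.24524436, 0.56892294])}
0.1 0.0726
```

View pics/top0.png

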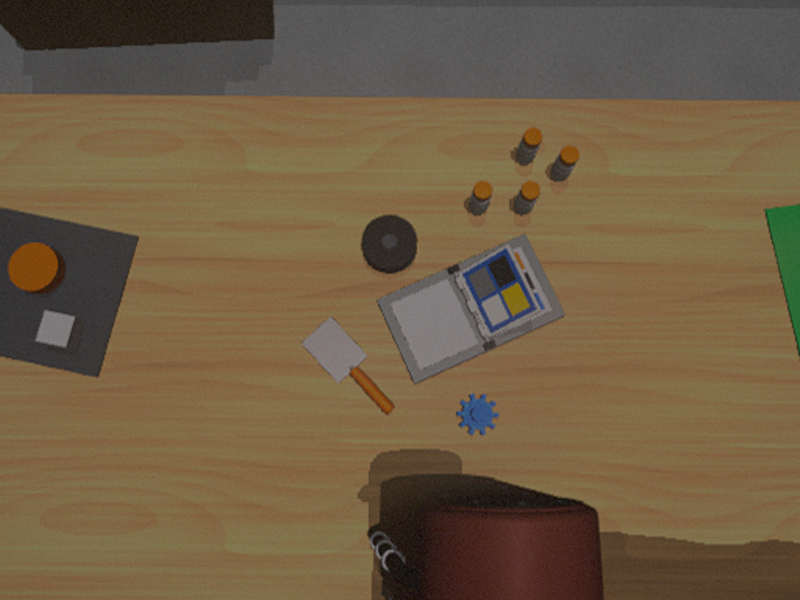

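View pics/side0.png

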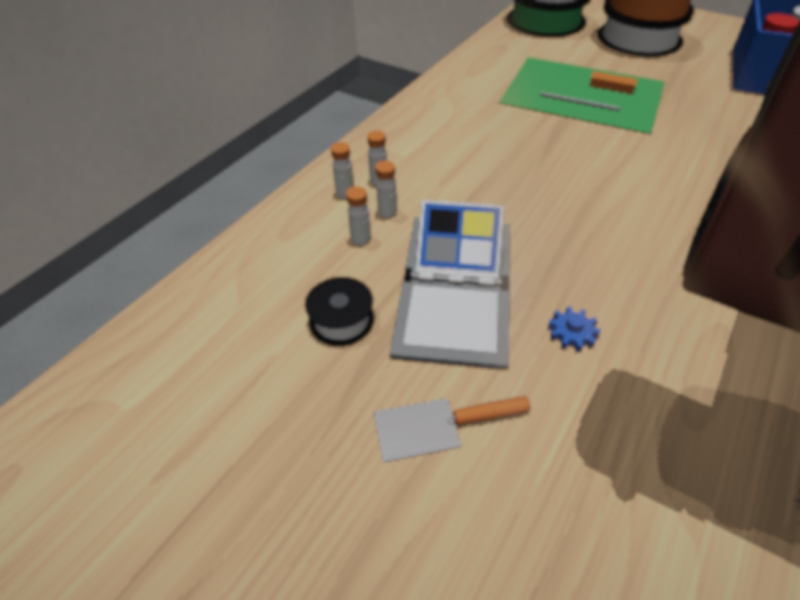

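The top picture shows the board with corners at about (378,300), (526,235), (565,316) and (415,382). The leaf tilts up over the right page. The side picture shows the blue face at about (460,240). I'll enlarge both.

```bash
python3 - <<'E'
from plant import robot
import cv2
a=robot.grab_frame("top")[145:250,235:375]; b=robot.grab_frame("side")[120:240,240:340]
cv2.imwrite("pics/tc.png",cv2.resize(a,None,fx=5.5,fy=5.5,interpolation=cv2.INTER_CUBIC)); cv2.imwrite("pics/sc.png",cv2.resize(b,None,fx=5,fy=5,interpolation=cv2.INTER_CUBIC))
E
```

```text
(no output)
```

View pics/tc.png

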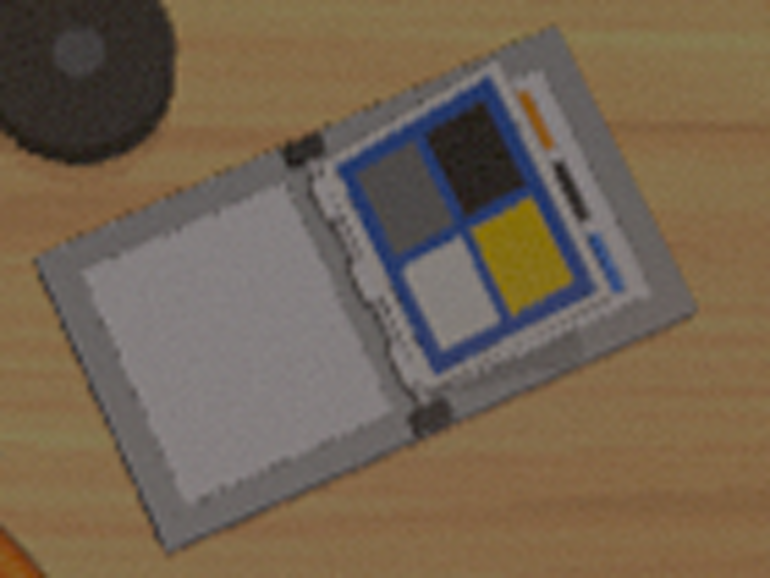

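View pics/sc.png

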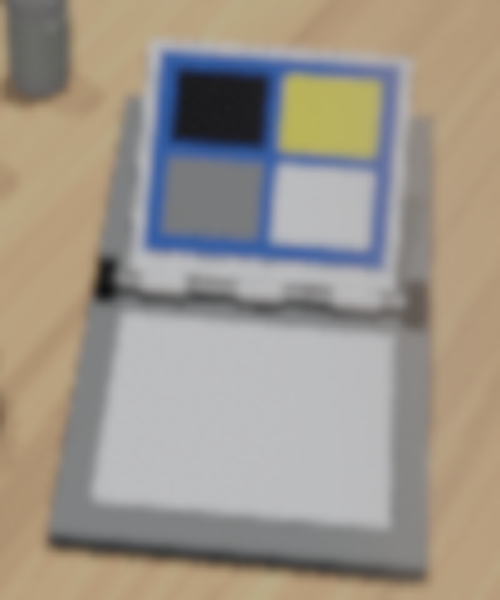

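Top crop: the blue sheet corners are (338,165), (490,80), (597,290) and (437,373), and the board corners (36,260), (560,27), (695,312) and (168,550). Side crop: the blue corners are (146,247), (163,52), (400,68) and (382,268), and the front board corners (50,540) and (425,572). I'll fit the board pose and the leaf angle to these.

```bash
cat > h.py <<'E'
from plant import robot
import numpy as np, cv2
from scipy.optimize import least_squares
def proj(n,P):
    c=robot.get_calibration(n); f=192/np.tan(np.radians(c['vertical_fov']/2))
    K=np.array([[f,0,c['cx']],[0,f,c['cy']],[0,0,1]])
    return cv2.projectPoints(np.array(P,float),c['rvec'],c['tvec'],K,None)[0][:,0]
def b2w(p,P): # board local -> world
    c,s=np.cos(p[2]),np.sin(p[2]); return np.array(P)@np.array([[c,-s,0],[s,c,0],[0,0,1]]).T+[p[0],p[1],0]
def leaf(a,x,r,n): # x along spine, r out, n along blue normal
    return [x,-r*np.cos(a)+n*np.sin(a),.018+r*np.sin(a)+n*np.cos(a)]
E
python3 - <<'E'
from h import *
T=np.array([(36,260),(560,27),(695,312),(168,550),(338,165),(490,80),(597,290),(437,373)])/5.5+[235,145]-.4
S=np.array([(50,540),(425,572),(146,247),(163,52),(400,68),(382,268)])/5+[240,120]-.4
B=[(.075,.135,.012),(.075,-.135,.012),(-.075,-.135,.012),(-.075,.135,.012)]
def res(p):
    L=[leaf(p[3],x,r,.0045) for x,r in((.053,.0135),(.053,.1035),(-.053,.1035),(-.053,.0135))]
    return np.r_[(proj("top",b2w(p,B+L))-T).ravel(),(proj("side",b2w(p,[B[0],B[3]]+L))-S).ravel()]
s=least_squares(res,[.5,-.1,.4,.7]); print(s.x,np.round(s.fun,1)); np.save("p.npy",s.x)
# bench things (top, 800px pics): undistort to z plane
def at(u,v,z):
    return least_squares(lambda q:proj("top",[[q[0],q[1],z]])[0]-[u*.64,v*.64],[.5,-.1]).x
for n,a in dict(spool=(389,242,.04),glueA=(482,189,.09),glueB=(530,190,.09),gear=(478,414,.02),blade=(334,349,.002),handle=(390,408,.015)).items():
    w=at(*a); d=w-s.x[:2]; c,sn=np.cos(s.x[2]),np.sin(s.x[2]); print(n,w.round(3),"board",[round(c*d[0]+sn*d[1],3),round(-sn*d[0]+c*d[1],3)])
E
```

```text
[ 0.57717852 -0.05321915  0.43440415  0.59979171] [-1.2 -0.2 -1.  -0.3  0.5  0.2 -0.8  1.2 -0.9  0.6  0.6 -0.7  0.5  0.3
 -0.7  0.8 -0.9 -2.   0.9 -1.1 -0.8  0.1 -0.3 -0.5  0.2 -0.3  0.7 -0.1]
spool [0.678 0.078] board [np.float64(0.147), np.float64(0.077)]
glueA [ 0.752 -0.068] board [np.float64(0.152), np.float64(-0.087)]
glueB [ 0.751 -0.143] board [np.float64(0.12), np.float64(-0.154)]
gear [ 0.406 -0.065] board [np.float64(-0.16), np.float64(0.062)]
blade [0.508 0.166] board [np.float64(0.03), np.float64(0.228)]
handle [0.414 0.074] board [np.float64(-0.094), np.float64(0.184)]
```

```bash
cat >> h.py <<'E'
from scipy.spatial.transform import Rotation as Ro
p=np.load("p.npy"); X0=-.012; H=.011; TR=robot.tip_reach
def pose(y,z,t,sg): # tip centre local y,z, tilt t deg
    t=np.radians(t); d=np.array([0,np.sin(t),-np.cos(t)]); ty=np.array([sg,0,0.]); R=np.c_[np.cross(ty,d),ty,d]
    R=Ro.from_euler('z',p[2])*Ro.from_matrix(R)
    return b2w(p,[np.array([X0,y,z])-TR*d])[0],R.as_euler('xyz',degrees=True)
def tip(a,gap=0.,tmax=45,rc=.088): # tip centre pushing the orange side at leaf angle a
    t=np.clip(90-np.degrees(a)+5,0,tmax); tr=np.radians(t)
    d=np.array([np.sin(tr),-np.cos(tr)]); nrm=np.array([np.cos(tr),np.sin(tr)])
    if t<90-np.degrees(a): C=np.array(leaf(a,0,.108,-.003-gap)[1:])+d*.018
    else: C=np.array(leaf(a,0,rc,-.0045-gap)[1:])
    C=C-nrm*H; return C[0],C[1],t
E
python3 - <<'E'
from h import *
for sg in(1,-1):
  for y,z,t in [(-.22,.2,45),tip(.6,.03),tip(.6,.01)]+[tip(a) for a in np.linspace(.7,np.pi,9)]:
    P,r=pose(y,z,t,sg); q=robot.ik(P,r); print(sg,np.round([y,z,t],3),P.round(3),r.round(0),None if q is None else np.round(q,0))
E
```

```text
1 [-0.22  0.2  45.  ] [ 0.68  -0.304  0.251] [180. -45. 115.] None
1 [-1.03e-01  3.10e-02  4.50e+01] [ 0.631 -0.198  0.083] [180. -45. 115.] [-36.  68.  56. 119.  20.  22.]
1 [-0.092  0.048 45.   ] [ 0.626 -0.188  0.099] [180. -45. 115.] [-35.  65.  52. 119.  20.  22.]
1 [-0.08   0.065 45.   ] [ 0.621 -0.177  0.116] [180. -45. 115.] [-35.  61.  49. 118.  21.  22.]
1 [-0.06   0.083 37.406] [ 0.61  -0.152  0.141] [180. -37. 115.] [-33.  46.  32. 109.  19.  27.]
1 [-0.037  0.098 19.92 ] [ 0.592 -0.115  0.166] [180. -20. 115.] [-28.  23.   9.  92.  12.  35.]
1 [-0.012  0.106  2.433] [ 0.572 -0.072  0.178] [-180.   -2.  115.] [-21.   4.  -9.  78.   2.  44.]
1 [0.015 0.102 0.   ] [ 0.56  -0.045  0.175] [180.   0. 115.] [-18.   0. -14.  76.   0.  47.]
1 [0.039 0.091 0.   ] [ 0.55  -0.023  0.163] [180.   0. 115.] [-16.  -1. -17.  75.   0.  49.]
1 [0.059 0.072 0.   ] [ 0.542 -0.005  0.145] [180.   0. 115.] [-14.  -2. -19.  73.   0.  51.]
1 [0.072 0.049 0.   ] [0.536 0.007 0.121] [180.   0. 115.] [-13.  -2. -22.  70.   0.  52.]
1 [0.077 0.023 0.   ] [0.534 0.012 0.095] [180.   0. 115.] [-13.  
[... 536 characters left out ...]
.037  0.098 19.92 ] [ 0.592 -0.115  0.166] [180.  20. -65.] [ -28.   23.    9.   92.   12. -145.]
-1 [-0.012  0.106  2.433] [ 0.572 -0.072  0.178] [180.   2. -65.] [ -21.    4.   -9.   78.    2. -136.]
-1 [0.015 0.102 0.   ] [ 0.56  -0.045  0.175] [180.   0. -65.] [ -18.    0.  -14.   76.    0. -133.]
-1 [0.039 0.091 0.   ] [ 0.55  -0.023  0.163] [180.   0. -65.] [ -16.   -1.  -17.   75.    0. -131.]
-1 [0.059 0.072 0.   ] [ 0.542 -0.005  0.145] [180.   0. -65.] [ -14.   -2.  -19.   73.    0. -129.]
-1 [0.072 0.049 0.   ] [0.536 0.007 0.121] [180.   0. -65.] [ -13.   -2.  -22.   70.    0. -128.]
-1 [0.077 0.023 0.   ] [0.534 0.012 0.095] [180.   0. -65.] [ -13.   -1.  -24.   67.    0. -128.]
```

```bash
cat > a.py <<'E'
from h import *
import sys
TM=30; a0=p[3]
def back(y,z,t,s): return (y-s*np.sin(np.radians(t)),z+s*np.cos(np.radians(t)),t)
W=[back(*tip(a0,.025,TM),.1),tip(a0,.025,TM)]+[tip(a,0,TM) for a in np.linspace(a0+.05,1.75,9)]
Q=[robot.ik(*pose(*w,1)) for w in W]
for w,q in zip(W,Q): print(np.round(w,3),None if q is None else np.round(q))
if len(sys.argv)>1:
    robot.set_gripper(0)
    robot.move_pose(*pose(*W[0],1)); print(robot.observe()['time'])
    for i,w in enumerate(W[1:]):
        P,r=pose(*w,1); g=robot.line_to(P,vel=.1 if i==0 else .06,rotation=r,guard=20)
        o=robot.observe(); print(round(o['time'],1),np.round(o['ft_force'],1),g)
        if g: break
    cv2.imwrite("pics/mid.png",cv2.resize(np.hstack([robot.grab_frame("top")[120:270,200:400],robot.grab_frame("side")[90:240,210:410]]),None,fx=2,fy=2))
E
python3 a.py
```

```text
[-0.155  0.121 30.   ] [-35.  54.  50. 113.  14.  26.]
[-0.105  0.035 30.   ] [-34.  46.  30. 100.  15.  28.]
[-0.088  0.06  30.   ] [-33.  42.  28. 101.  15.  29.]
[-0.079  0.071 30.   ] [-32.  41.  26. 101.  16.  29.]
[-0.068  0.081 30.   ] [-32.  39.  25. 102.  16.  30.]
[-0.056  0.087 30.   ] [-31.  37.  23. 101.  16.  30.]
[-0.046  0.094 26.251] [-30.  31.  17.  98.  15.  32.]
[-0.035  0.099 18.371] [-27.  21.   7.  91.  11.  36.]
[-0.024  0.103 10.492] [-24.  13.  -1.  84.   7.  40.]
[-0.012  0.106  2.612] [-21.   5.  -9.  78.   2.  44.]
[0.    0.105 0.   ] [-19.   1. -12.  76.   0.  46.]
```

```bash
python3 a.py go | tail -12
```

```text
[0.    0.105 0.   ] [-19.   1. -12.  76.   0.  46.]
3.2333
4.4 [-0.5  0.1  0.1] False
5.0 [-1.   0.6 -0.1] False
5.4 [ 0.2 -0.2  0.5] False
5.8 [-1.3 -0.5 -0.2] False
6.2 [ 0.4 -0.2 -0.1] False
6.6 [-0.4  1.  -0.2] False
7.2 [1.  0.9 0. ] False
7.7 [ 0.7 -0.7  0.2] False
8.2 [-0.2  0.4 -0.4] False
8.6 [-0.2 -0.2  0.1] False
```

View pics/mid.png

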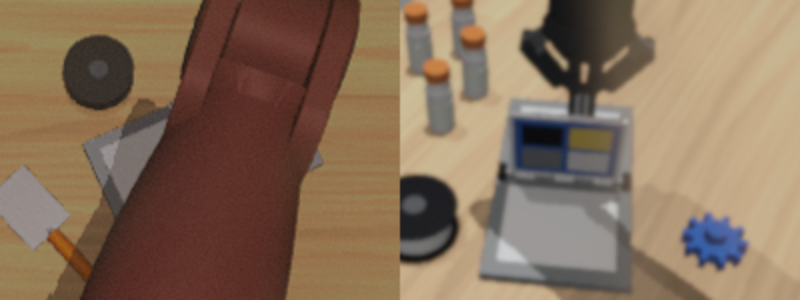

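The side picture shows the fingers behind the leaf, with the blue sheet corners near (514,121), (627,124), (614,180) and (511,176) and the free edge close to row 112. I'll compare this with the projection at several angles.

```bash
python3 - <<'E'
from h import *
for a in(.4,.5,.6,.9,1.2,1.5,1.7):
    L=[leaf(a,x,r,.0045) for x,r in((.053,.1035),(-.053,.1035),(-.053,.0135),(.053,.0135))]
    print(a,((proj("side",b2w(p,L))-[210,90])*2+[400,0]).round().tolist())
print(robot.observe()['tool_pos'],robot.observe()['gripper_width'],pose(*tip(1.75,0,30),1)[0])
cv2.imwrite("pics/mc.png",cv2.resize(robot.grab_frame("side")[120:240,240:340],None,fx=5,fy=5,interpolation=cv2.INTER_CUBIC))
E
```

```text
0.4 [[525.0, 85.0], [618.0, 92.0], [613.0, 166.0], [516.0, 158.0]]
0.5 [[524.0, 82.0], [619.0, 89.0], [613.0, 166.0], [516.0, 158.0]]
0.6 [[524.0, 79.0], [620.0, 86.0], [613.0, 166.0], [516.0, 158.0]]
0.9 [[522.0, 76.0], [622.0, 83.0], [614.0, 167.0], [516.0, 159.0]]
1.2 [[519.0, 81.0], [623.0, 89.0], [614.0, 169.0], [515.0, 161.0]]
1.5 [[516.0, 96.0], [623.0, 104.0], [613.0, 173.0], [515.0, 165.0]]
1.7 [[513.0, 111.0], [622.0, 119.0], [613.0, 175.0], [515.0, 167.0]]
[ 0.56633168 -0.05843938  0.17793008] 1.2639915370673342e-05 [ 0.56618461 -0.05803581  0.17799287]
```

View pics/mc.png

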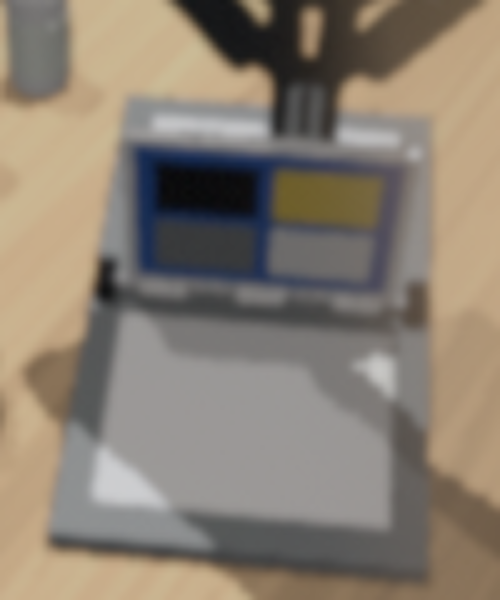

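The leaf is now at about 1.75 rad, past upright, as planned: the blue top corners in the crop are at (137,148) and (405,165). Next I continue over and press it flat.

```bash
python3 - <<'E'
from h import *
for a in np.linspace(1.9,3.1,8):
    P,r=pose(*tip(a,0,30),1); g=robot.line_to(P,vel=.06,rotation=r,guard=20)
    if g: break
o=robot.observe(); print(round(o['time'],1),np.round(o['ft_force'],1),g)
y,z,t=tip(np.pi,0,30)
g=robot.line_to(pose(y,z-.004,0,1)[0],vel=.015,guard=12); o=robot.observe()
print(round(o['time'],1),np.round(o['ft_force'],1),g,"tip z",o['tool_pos'][2]-TR)
robot.pause(.3)
robot.line_to(pose(y,.12,0,1)[0],vel=.1)
robot.line_to(pose(y-.02,.24,0,1)[0],vel=.2)
robot.goto_joints([-89.25, 5.964, 5.575, 89.605, 0, 77.527])
print(robot.observe()['time'])
cv2.imwrite("pics/end.png",cv2.resize(np.hstack([robot.grab_frame("top")[120:270,180:380],robot.grab_frame("side")[90:290,210:410][25:175]]),None,fx=2,fy=2))
E
```

```text
11.9 [ 0.2 -0.5  0.8] False
12.3 [-3.5  0.6  8.4] True tip z 0.02239065174921384
17.0
```

View pics/end.png

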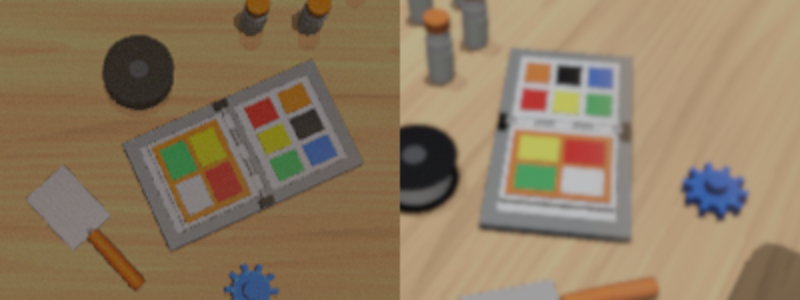

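The orange face lies up on the white page, at about (200,178) in the top half of the picture. The pressing contact came at 22.4 mm, the height given for the leaf lying flat (22.5 mm). The spool, scraper, gear and glue look unmoved.

```bash
python3 -c "
from plant import robot
print(robot.job_done())"
```

```text
the job is handed in; nothing more can be done
None
```

The leaf was pushed over its spine with the closed fingertips and pressed flat on the white page (contact at 22.4 mm); the other things look unmoved in the pictures, and the job was handed in at about 17 s.

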